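# Free a locked backup cartridge with the release pin

## Task

The backup dock has lost its power with the cartridge locked in it. Take the release pin from its stand, push it through the small round hole in the dock's top and feel for the hidden spring latch, pressing gently until the cartridge springs up. Then put the pin back in its stand, fully home, and lower the cartridge upright into the free place of the rack, all the way down, without letting it drop and leaving everything else where it is.

Things in the scene. Friction and masses are not known exactly. Their poses are not given: they have to be found in the camera images.
- pin_handle (a point): Centre of the handle of the release pin: loose, 50 g, 118 mm tall, upright in its stand. From the tip up: steel shank 6 mm thick, 70 mm long, bevelled tip; collar 20 mm wide, 3 mm thick; black square handle 14 x 14 mm, 45 mm tall. The point is 95.5 mm above the tip, 22.5 mm under the handle's top; z runs from tip to handle, x and y are square to the handle's flats.
- pin_tip (a point): The tip of the release pin's shank (same axes as pin_handle).
- stand_mouth (a point): Centre of the mouth of the pin stand, at its top, 78 mm above the desk. The stand is a dark steel tube, 23 mm outside and 12 mm inside, on a round foot 68 mm wide; fixed. The pin is fully home when its collar rests on the rim: its tip is then 70 mm under this point (8 mm above the desk).
- dock: Backup dock: black box 142 mm wide (its y), 72 mm deep (its x), 96 mm tall, grey top plate; fixed. Origin at the centre of its underside, z up, front toward -x. In its top are the cartridge well and, 70 mm from the well's centre toward -y, the release hole. More than 22 N between the pin and the dock or its latch does damage.
- dock_hole (a point): Centre of the release hole in the dock's top face, 9 mm wide, straight down through the 8 mm top plate. Under it, 10 to 31 mm below the top face (it differs from dock to dock, is not measured), lies the latch's stepped pad. It gives from about 4 N, trips when pushed 3 to 5 mm down (7 to 10 N), stops hard at 6 mm and springs back. A pin on the edge of a step may slip down 3.5 mm: press on.
- cartridge_centre (a point): Centre of the cartridge in the dock: black, 76 mm wide (its y), 22 mm thick (its x), 90 mm tall (z, up), about 160 g, loose. Locked, its top is 4 mm above the dock's top, too low to grip; tripped, it rises 30 mm in about half a second and stays up. The well has 1 to 1.5 mm of play round it and 56 mm of it stay inside: draw it straight up, 60 mm or more.
- rack: Cartridge rack: grey tray with two upright places in line along its y, on a foot 176 x 64 mm; fixed. Origin at the centre of its underside, z up. Walls end 38 mm above the desk.
- rack_place (a point): Centre of the floor of the rack's free place, 6 mm above the desk, 42 mm from the rack's centre toward its +y. The place is 80 mm along the rack's y, 25.5 mm along its x and 32 mm deep; the cartridge goes in either way round, standing on its underside: fully home, its centre is 45 mm above this point.
- spare: A second cartridge of the same kind, standing in the rack's other place; leave it. Origin at the centre of its underside.
- mug: White mug, 84 x 112 x 82 mm, on the desk behind the dock; leave it. Origin under it.
- calculator: Desk calculator, 150 x 104 x 26 mm, lying behind the rack; leave it. Origin under its centre.
- usb_stick: Memory stick, 17 x 52 x 8 mm, lying on the desk in front of the dock; leave it. Origin under its centre.
- stapler: Black stapler, 131 x 38 x 43 mm, lying behind the dock; leave it. Origin under its centre.
There are look-alikes about, which are no part of the job. Leave any pink or yellow look-alike of the part that bears stand_mouth alone.

How it is judged:
On the way:
1. the latch is tripped with the pin: its tip is in the release hole, at least 9 mm down, while the cartridge has sprung up by more than 6 mm (z of pin_tip in the frame of dock_hole below -0.009 m and horizontal distance between pin_tip and dock_hole below 0.006 m and z of cartridge_centre in the frame of dock above 0.061 m), for 0.05 s.
At the end, for the whole second after the job is handed in: The cartridge stands upright (within 10 degrees) in the rack's free place, fully down (its centre no more than 49 mm above the place's floor and within 12 mm of its middle), and the release pin hangs upright in its stand, its collar within 4 mm of the rim; both released and at rest (horizontal distance between cartridge_centre and rack_place below 0.012 m and z of cartridge_centre in the frame of rack_place between 0.04 and 0.049 m and angle between cartridge_centre's own z axis and vertical below 0.17 rad and angle between the y axis of cartridge_centre and the y axis of rack, either way round below 0.17 rad and horizontal distance between pin_tip and stand_mouth below 0.008 m and z of pin_tip in the frame of stand_mouth below -0.066 m and angle between pin_tip's own z axis and vertical below 0.12 rad); the robot touches nothing.
It fails at once if the pin presses the dock or its latch with more than 22 N (contact force between release_pin and dock above 22 N).
It fails at once if the cartridge is dropped into the rack (let go over the free place more than 15 mm above its seat) (horizontal distance between cartridge_centre and rack_place below 0.03 m and z of cartridge_centre in the frame of rack_place above 0.06 m and contact force between the fingers and cartridge below 0.05 N).
It fails at once if the spare cartridge, mug, calculator, memory stick or stapler is disturbed (moved by more than 15 mm) (distance of any of spare, mug, calculator, usb_stick, stapler from where it was at the start of the episode above 0.015 m).
It also fails if it takes over 72 s, if anything falls off the work surface, if the arm or the gripper's body presses on something with over 40 N, if the wrist force passes 120 N, or if a joint passes its speed limit or range.

## Robot

A 6-joint arm with a two-finger parallel gripper is mounted at the origin on a cart in front of the work surface, level with it; the furniture and walls round the work are solid. World frame = base frame: x ahead of the robot, y to its left, z up, the work surface at z = 0. Lengths are in m, angles in rad, forces in N, time in s.
With the tool pointing down it reaches from about 0.275 to 0.75 m from the base axis. Payload 10.2 kg.
Tool frame: the origin (TCP) lies at the very end of the fingers, on their centre line; the grasp point (between the pads) lies 19 mm behind it (manip.grip_depth is the distance from the TCP to the grasp point, in m); z points along the fingers, y is the direction in which the jaws open and shut (so a half turn about z gives the same grasp; the last joint's range is limited). The gripper opens to 88 mm and grips with 3 to 60 N. Pads are 18 mm wide; open, the fingers measure 123 mm over their backs; the gripper's body (75 mm by 187 mm) begins 45 mm behind the grasp point.
Start: joints at [-1.565, 0.313, 1.498, -0, 1.331, -0.223], TCP at [0.119, -0.511, 0.239] pointing down, gripper open.
Joint ranges: [-2.94, 2.94], [-0.97, 2.17], [0.19, 2.56], [-1.23, 4.37], [0.02, 3.11], [-2.88, 2.88]. Speed limits (rad/s): [2.39, 2.39, 3.01, 3.14, 3.14, 3.14].

## Interface

Orientations are given as a rotation vector (axis times angle).
In Python, from station import manip gives the robot as it stands.
- The arm moves only by the tool jog_arm, never from a script. Its argument "moves" is a list of rows, each an object with "linear": the shift along the tool's x, y, z in units of 50 mm (1.0 is 50 mm), a list of three; "roll": the turn about the tool's z in units of 8 degrees (1.0 is 8 degrees); "grip": the gripper's target within -1 to 1 (shut at 1, half-way at 0, fully open at -1). A call has exactly 10 rows; each row is the pose to reach, as a shift and turn from the pose commanded when the call began, along the tool's axes at that moment; what a row does not reach only later rows make up. A row lasts 1/10 s, in which the tool goes at most 50 mm and 8.59 degrees, less where a joint would pass 70% of its speed; a pose out of reach is approached as far as the arm can. A call with a gripper value outside its range is refused whole. The fingers move at their own pace and stop on an object; the grip force is fixed at half the most. Time passes only in rows, so rows that repeat a pose let the fingers close, or fill a call up. It gives the time, the measured TCP pose, the force and the opening at its end, in the units of the state.
- manip.sense(): the state, without advancing time (a new reading comes with each control period).
- manip.snapshot(name): name is "scene" or "side" or "wrist"; returns the picture (384x512x3 uint8, red, green, blue); there is no depth.
- manip.camera_info(name): a dict with "fx", "fy", "cx", "cy" (pixels), "distortion" ([k1, k2, p1, p2, k3] as OpenCV has them; the pictures are not rectified), "rvec" (rotation vector, rad) and "tvec" (3), from world to camera coordinates, as OpenCV has them; the wrist camera has in their place "tool_from_camera" (4x4, takes a point from camera to tool coordinates, whose origin is the TCP and whose axes are the flange's). Camera axes: x right, y down, z forward; pixel columns grow to the right and rows downward; lengths in m; the calibration is good to about 2 mm. A picture is of the moment at which its call begins: read the wrist's pose just before it. camera_info takes no time and is no camera call.
- manip.finish_job(): hands the job in, once; it reports no verdict.
The state is a dict: "time_s": time; "q": joint angles; "joint_velocities": joint speeds; "effort": joint torques, N m; "position": TCP position; "orientation": TCP orientation; "force": force on the tool from outside, world axes, zero at the start; "ft_torque": the same for the moment, N m; "grip_width": finger opening in m.
Only numpy, scipy, OpenCV 4.12 (cv2) and the standard library are available. Lean on these libraries where they do the work, as an engineer would, in place of code of your own. Each camera call takes 0.05 s, during which the arm holds its last target. There are 200 camera calls.

## Working session

There is one attempt and no reset: what is moved stays moved. The work goes in short steps, Python scripts to look and compute and a tool call to move; the robot and the scene stay as the last step left them, time stands still between calls to the robot, and variables do not carry over. Pictures are saved under pics/ and viewed, about 8 in all and at most 12, crops included, and the job is handed in when it is done.

Besides the shell and the picture viewer there is one more tool, called after "Request:" as name(argument=value, ...) on one line, values as JSON. jog_arm: Moves the arm, as the interface text tells. Its arguments: {"type":"object","properties":{"moves":{"type":"array"}},"required":["moves"]}

```bash
ls; mkdir -p pics
python3 - <<'E'
from station import manip
import cv2,numpy as np
s=manip.sense();print({k:np.round(v,4).tolist() for k,v in s.items()})
for n in("scene","side","wrist"):
    im=manip.snapshot(n);cv2.imwrite(f"pics/{n}0.png",im[:,:,::-1]);print(n,manip.camera_info(n))
E
```

```text
pics
{'time_s': 0.0, 'q': [-1.5654, 0.3135, 1.4984, -0.0, 1.331, -0.2234], 'joint_velocities': [-0.0004, 0.0009, 0.0016, 0.0007, -0.0005, -0.0001], 'effort': [0.0003, -40.2205, -25.2273, 0.0694, 0.0351, -0.0001], 'position': [0.119, -0.5111, 0.2381], 'orientation': [-3.1197, -0.3585, -0.0002], 'force': [-0.5557, -0.0345, 0.0839], 'ft_torque': [-0.0083, -0.02, 0.0204], 'grip_width': 0.088}
scene {'fx': 490.41868131524177, 'fy': 490.41868131524177, 'cx': 257.73018468319066, 'cy': 188.03581468645964, 'distortion': array([-0.07162049,  0.        ,  0.        ,  0.        ,  0.        ]), 'rvec': array([ 1.90698397, -1.18687292,  0.59253779]), 'tvec': array([-0.27656694,  0.33968178,  1.22850447])}
side {'fx': 406.06749788919507, 'fy': 406.06749788919507, 'cx': 255.04258839159291, 'cy': 194.49962974459302, 'distortion': array([-0.03100323,  0.        ,  0.        ,  0.        ,  0.        ]), 'rvec': array([ 2.26457861,  0.07056539, -0.03740079]), 'tvec': array([-0.5624091 ,  0.04557326,  1.16868847])}
wrist {'fx': 335.88959442928234, 'fy': 335.88959442928234, 'cx': 252.11451693162735, 'cy': 194.19891833474404, 'distortion': array([0.01265506, 0.        , 0.        , 0.        , 0.        ]), 'tool_from_camera': array([[-8.93081022e-04, -9.63363842e-01, -2.68196402e-01,
         6.90472066e-02],
       [ 9.99999513e-01, -7.47733653e-04, -6.44084043e-04,
         1.08992505e-03],
       [ 4.19947803e-04, -2.68196847e-01,  9.63364041e-01,
        -1.46105707e-01],
       [ 0.00000000e+00,  0.00000000e+00,  0.00000000e+00,
         1.00000000e+00]])}
```

View pics/scene0.png

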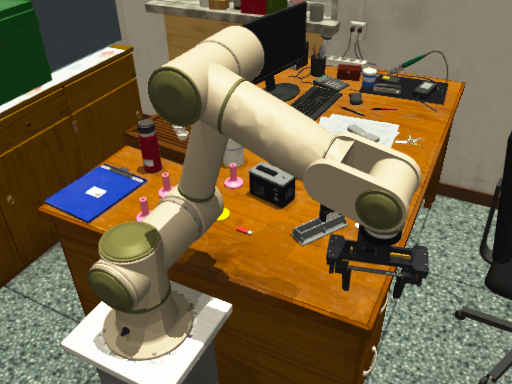

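View pics/side0.png

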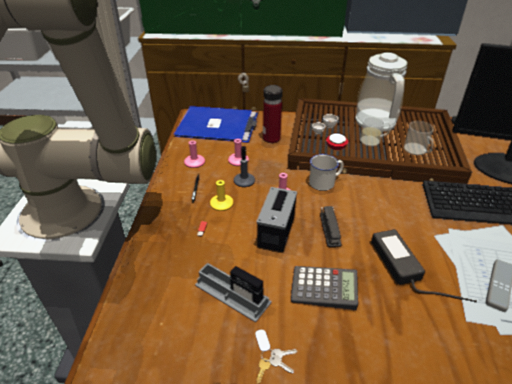

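Side view: the dark stand with the black pin handle is at about (244,170). The look-alikes are pink stands at (194,155), (238,152) and (283,185), and a yellow one at (221,195). The dock is at (278,215) and the rack at (233,290), its left place free and the spare on the right. I choose the dark stand and check it in a close crop.

Run:
```python
import cv2
im=cv2.imread("pics/side0.png")
cv2.imwrite("pics/c1.png",cv2.resize(im[140:325,180:350],None,fx=4.5,fy=4.5,interpolation=cv2.INTER_CUBIC)[:,:,:][:840])
im=cv2.imread("pics/c1.png");print(im.shape)
cv2.imwrite("pics/c1.png",cv2.resize(im,None,fx=.72,fy=.72))
```

```text
(832, 765, 3)
```

View pics/c1.png

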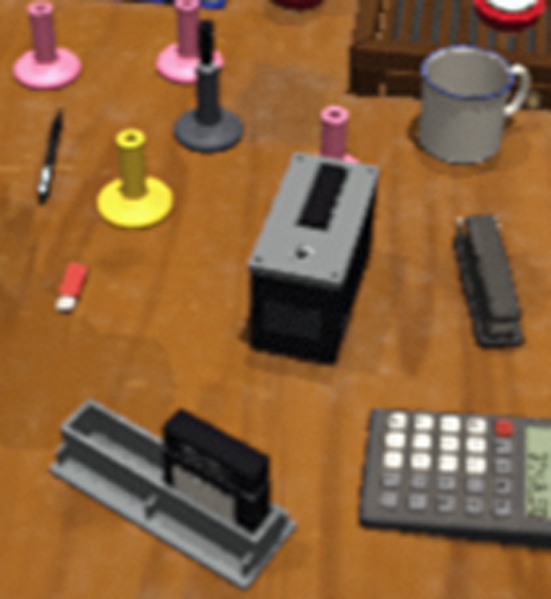

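The crop confirms it: the dark tube stand holds the black-handled pin (collar at crop (207,62)). The dock hole is at crop (303,252), the cartridge slot at (323,197), and the rack's free place is its upper-left half. I'll measure by casting rays.

```bash
cat > h.py <<'E'
from station import manip
import cv2,numpy as np
from scipy.spatial.transform import Rotation as R
def pose(s=None):
    s=s or manip.sense();T=np.eye(4);T[:3,:3]=R.from_rotvec(s["orientation"]).as_matrix();T[:3,3]=s["position"];return T
def cam(n,T=None):
    c=manip.camera_info(n);K=np.array([[c["fx"],0,c["cx"]],[0,c["fy"],c["cy"]],[0,0,1]])
    if n=="wrist": C=(pose() if T is None else T)@c["tool_from_camera"]
    else:
        Rm=cv2.Rodrigues(c["rvec"])[0];C=np.eye(4);C[:3,:3]=Rm.T;C[:3,3]=-Rm.T@c["tvec"]
    return K,c["distortion"],C
def ray(n,px,T=None):
    K,d,C=cam(n,T);u=cv2.undistortPoints(np.array(px,float).reshape(-1,1,2),K,d).reshape(-1,2)
    return C[:3,3],np.c_[u,np.ones(len(u))]@C[:3,:3].T
def plane(n,px,z,T=None):
    o,r=ray(n,px,T);return o+r*((z-o[2])/r[:,2])[:,None]
def project(n,P,T=None):
    K,d,C=cam(n,T);W=np.linalg.inv(C);return cv2.projectPoints(np.array(P,float).reshape(-1,3),cv2.Rodrigues(W[:3,:3])[0],W[:3,3],K,d)[0].reshape(-1,2)
def jog(xyz,yaw=None,s=None):
    """linear units (and roll) to bring the TCP to xyz, in present tool axes; measured pose"""
    T=pose(s);l=T[:3,:3].T@(np.array(xyz)-T[:3,3])/.05
    cur=np.degrees(np.arctan2(T[1,1],T[0,1]))  # heading of jaw axis
    roll=None if yaw is None else -((yaw-cur+90)%180-90)/8
    return np.round(l,3),None if roll is None else round(roll,3),round(cur,2)
E
python3 - <<'E'
from h import *
c=lambda *p:[(a/3.24+180-.3,b/3.24+140-.3) for a,b in p]
print("handle top",plane("side",c((207,25)),.126)); print("collar",plane("side",c((207,62)),.080))
print("foot",plane("side",c((208,129)),.006))
print("hole",plane("side",c((303,252)),.096)); print("top corners",plane("side",c((295,155),(378,168),(333,280),(251,265)),.096))
print("slot",plane("side",c((323,197)),.1))
print("rack corners",plane("side",c((91,402),(63,432),(293,520),(245,580)),.038))
print("spare top",plane("side",c((180,412),(165,424),(268,458),(260,472)),.096))
print("pink behind",plane("side",c((333,113)),.078), "yellow",plane("side",c((131,136)),.078))
for n in("scene","wrist"): print(pose()) if n=="wrist" else 0
E
```

```text
handle top [[0.51965275 0.16700308 0.126     ]]
collar [[0.51802268 0.17467556 0.08      ]]
foot [[0.51795617 0.16843932 0.006     ]]
hole [[ 0.61495216 -0.09595401  0.096     ]]
top corners [[ 0.60484763  0.02154443  0.096     ]
 [ 0.67342858  0.00861241  0.096     ]
 [ 0.63813757 -0.12510489  0.096     ]
 [ 0.57625812 -0.11265248  0.096     ]]
slot [[ 0.62895724 -0.03533059  0.1       ]]
rack corners [[ 0.46414257 -0.20425073  0.038     ]
 [ 0.44831468 -0.23327706  0.038     ]
 [ 0.61572854 -0.29837359  0.038     ]
 [ 0.5863923  -0.34665635  0.038     ]]
spare top [[ 0.53722997 -0.25808755  0.096     ]
 [ 0.52830427 -0.26895319  0.096     ]
 [ 0.59809359 -0.29290079  0.096     ]
 [ 0.59352623 -0.30441501  0.096     ]]
pink behind [[0.63610619 0.10538751 0.078     ]] yellow [[0.46140486 0.0617416  0.078     ]]
[[ 9.73935100e-01  2.26826848e-01  3.80509778e-05  1.19076818e-01]
 [ 2.26826717e-01 -9.73934692e-01  9.25152473e-04 -5.11143777e-01]
 [ 2.46908587e-04 -8.92407488e-04 -9.99999571e-01  2.38329257e-01]
 [ 0.00000000e+00  0.00000000e+00  0.00000000e+00  1.00000000e+00]]
```

View pics/wrist0.png

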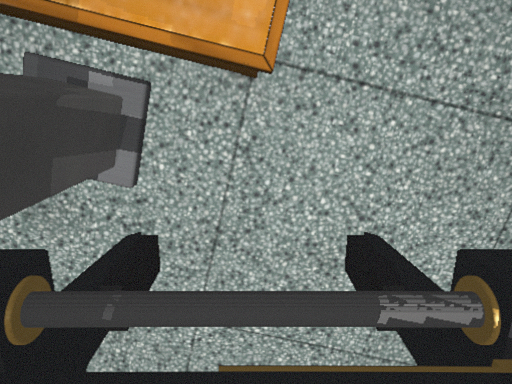

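Handle top at about (0.52,0.17), hole at (0.615,-0.096), rack centre near (0.53,-0.27). The wrist view shows only floor and the table edge so far. Moving over the dock and rack for a close look.

Request:
jog_arm(moves=[{"linear": [0.9,-0.53,-0.05],"roll": 0.2,"grip": -1},{"linear": [1.8,-1.05,-0.1],"roll": 0.4,"grip": -1},{"linear": [2.7,-1.6,-0.2],"roll": 0.6,"grip": -1},{"linear": [3.6,-2.1,-0.3],"roll": 0.8,"grip": -1},{"linear": [4.5,-2.65,-0.4],"roll": 1.0,"grip": -1},{"linear": [5.4,-3.2,-0.5],"roll": 1.2,"grip": -1},{"linear": [6.3,-3.7,-0.6],"roll": 1.4,"grip": -1},{"linear": [7.2,-4.2,-0.6],"roll": 1.6,"grip": -1},{"linear": [7.8,-4.5,-0.6],"roll": 1.6,"grip": -1},{"linear": [8.2,-4.7,-0.6],"roll": 1.6,"grip": -1}])

```text
time_s: 1.15
position: [0.467, -0.1867, 0.2686]
orientation: [-3.141, -0.013, -0.0]
force: [0.3, -0.1, 0.3]
grip_width: 0.0881
```

Run:
```python
from h import *
s=manip.sense();T=pose(s);print(s["time_s"],np.round(T,4).tolist(),s["joint_velocities"].round(3) if hasattr(s["joint_velocities"],'round') else '')
print(jog((.49,-.12,.25),-90,s))
```

```text
1.15 [[1.0, 0.0083, 0.0002, 0.467], [0.0083, -1.0, 0.0005, -0.1867], [0.0002, -0.0005, -1.0, 0.2686], [0.0, 0.0, 0.0, 1.0]] [ 0.432  0.239 -0.293 -0.013  0.06   0.433]
(array([ 0.471, -1.329,  0.373]), np.float64(0.06), np.float64(-89.52))
```

Request:
jog_arm(moves=[{"linear": [0.1,-0.2,0.1],"roll": 0,"grip": -1},{"linear": [0.2,-0.4,0.2],"roll": 0,"grip": -1},{"linear": [0.2,-0.4,0.2],"roll": 0,"grip": -1},{"linear": [0.2,-0.4,0.2],"roll": 0,"grip": -1},{"linear": [0.2,-0.4,0.2],"roll": 0,"grip": -1},{"linear": [0.2,-0.4,0.2],"roll": 0,"grip": -1},{"linear": [0.2,-0.4,0.2],"roll": 0,"grip": -1},{"linear": [0.2,-0.4,0.2],"roll": 0,"grip": -1},{"linear": [0.2,-0.4,0.2],"roll": 0,"grip": -1},{"linear": [0.2,-0.4,0.2],"roll": 0,"grip": -1}])

```text
time_s: 2.15
position: [0.475, -0.1694, 0.2587]
orientation: [-3.142, -0.008, 0.0]
force: [0.1, 0.4, 0.4]
grip_width: 0.0882
```

Run:
```python
from h import *
import pickle
s=manip.sense();T=pose(s);im=manip.snapshot("wrist")
cv2.imwrite("pics/w1.png",im[:,:,::-1]);pickle.dump(T,open("pics/w1.pkl","wb"));print(s["time_s"],T.round(4).tolist())
im2=cv2.resize(im[:,:,::-1],None,fx=1.5,fy=1.5,interpolation=cv2.INTER_CUBIC);cv2.imwrite("pics/w1v.png",im2)
```

```text
2.15 [[1.0, 0.0054, -0.0, 0.475], [0.0054, -1.0, 0.0, -0.1694], [-0.0, -0.0, -1.0, 0.2587], [0.0, 0.0, 0.0, 1.0]]
```

View pics/w1v.png

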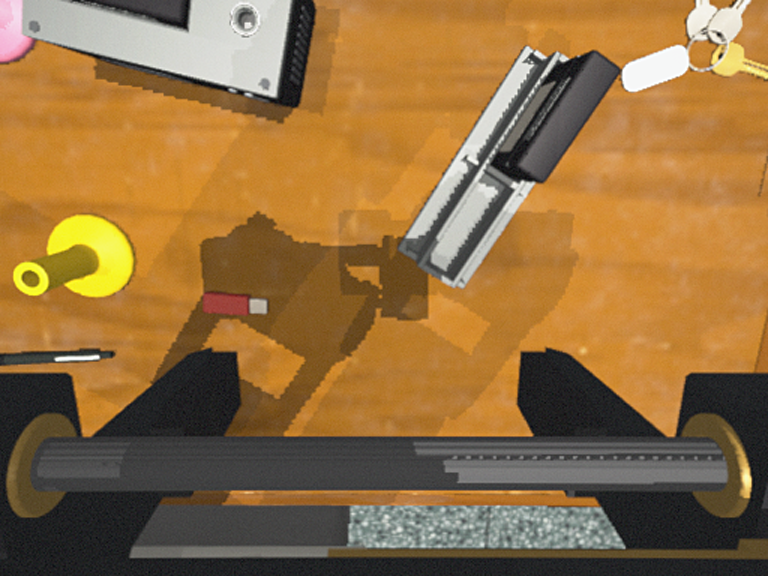

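Wrist view: hole at view (245,20); the rack's free place is centred near (470,225), with the spare toward the upper right. Pen, stick and yellow stand are clear. Next, over to the pin.

Request:
jog_arm(moves=[{"linear": [-0.1,-0.8,0],"roll": 0,"grip": -1},{"linear": [-0.2,-1.7,0],"roll": 0,"grip": -1},{"linear": [-0.3,-2.6,0],"roll": 0,"grip": -1},{"linear": [-0.4,-3.5,0],"roll": 0,"grip": -1},{"linear": [-0.6,-4.4,0],"roll": 0,"grip": -1},{"linear": [-0.7,-5.3,0],"roll": 0,"grip": -1},{"linear": [-0.8,-6.1,0],"roll": 0,"grip": -1},{"linear": [-0.9,-6.5,0],"roll": 0,"grip": -1},{"linear": [-0.9,-6.7,0],"roll": 0,"grip": -1},{"linear": [-0.9,-6.7,0],"roll": 0,"grip": -1}])

```text
time_s: 3.2
position: [0.4282, 0.1658, 0.2587]
orientation: [3.142, 0.011, 0.0]
force: [0.4, -1.1, 0.4]
grip_width: 0.0878
```

Run:
```python
from h import *
import pickle
s=manip.sense();T=pose(s);im=manip.snapshot("wrist");print(s["time_s"],T.round(4).tolist(),np.abs(s["joint_velocities"]).max())
cv2.imwrite("pics/w2.png",im[:,:,::-1]);pickle.dump(T,open("pics/w2.pkl","wb"))
p=project("wrist",[(.519,.170,.126)],T)[0];print(p)
x,y=(p-[55,40]).astype(int).clip(0);c=im[y:y+100,x:x+130,::-1];print(x,y);cv2.imwrite("pics/w2v.png",cv2.resize(c,None,fx=6,fy=6,interpolation=cv2.INTER_CUBIC))
```

```text
3.2 [[1.0, 0.0068, 0.0001, 0.4282], [0.0068, -1.0, -0.0, 0.1658], [0.0001, 0.0, -1.0, 0.2587], [0.0, 0.0, 0.0, 1.0]] 0.04159789468986209
[246.40036562  71.93228089]
191 31
```

View pics/w2v.png

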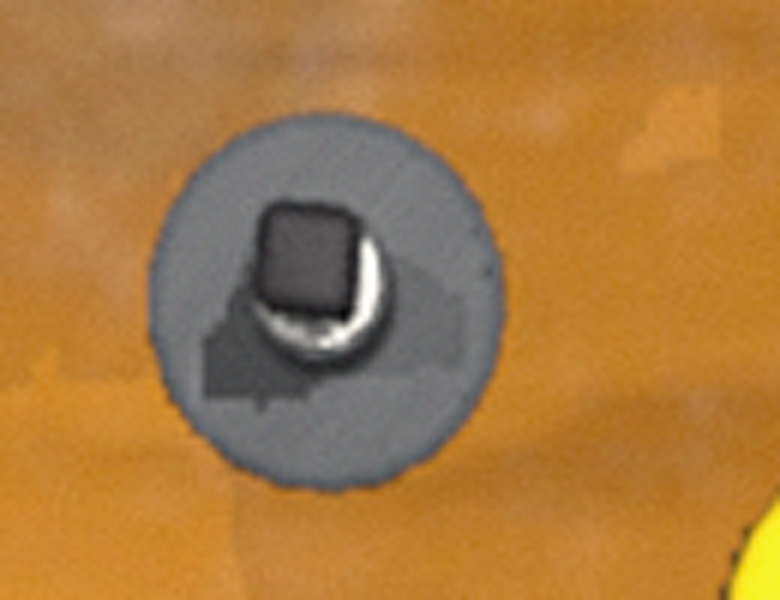

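The crop shows the square handle top, corners about (268,203), (360,210), (352,312), (258,302), turned by about 5 degrees, with the collar beneath it.

Run:
```python
from h import *
import pickle
T=pickle.load(open("pics/w2.pkl","rb"));f=lambda *p:[(a/6+191-.42,b/6+31-.42) for a,b in p]
q=plane("wrist",f((268,203),(360,210),(352,312),(258,302)),.126,T);print(q,q.mean(0))
d=(q[1]-q[0])+(q[2]-q[3]);e=(q[3]-q[0])+(q[2]-q[1]);print(np.degrees(np.arctan2(d[1],d[0])),np.degrees(np.arctan2(e[1],e[0])),np.linalg.norm(d)/2,np.linalg.norm(e)/2)
print("collar",plane("wrist",f((318,286)),.081,T),"foot",plane("wrist",f((327,302)),.004,T))
T1=pickle.load(open("pics/w1.pkl","rb"));g=lambda *p:[(a/1.5-.17,b/1.5-.17) for a,b in p]
print("hole",plane("wrist",g((245,19)),.096,T1))
# auto: foot contour
c=q.mean(0);
print(jog((.5195,.170,.126),-94.5))
```

```text
[[0.52443284 0.17866939 0.126     ]
 [0.5236586  0.16675639 0.126     ]
 [0.51113191 0.16774835 0.126     ]
 [0.51229861 0.18007759 0.126     ]] [0.51788049 0.17331293 0.126     ]
-94.57758847416362 174.4411235988841 0.012159907410649914 0.012388724199843134
collar [[0.51704225 0.17333684 0.081     ]] foot [[0.51884782 0.17357427 0.004     ]]
hole [[ 0.61373625 -0.0961134   0.096     ]]
(array([ 1.822, -0.09 ,  2.654]), np.float64(0.603), np.float64(-89.67))
```

Request:
jog_arm(moves=[{"linear": [0.6,-0.05,0.1],"roll": 0.2,"grip": -1},{"linear": [1.2,-0.1,0.3],"roll": 0.4,"grip": -1},{"linear": [1.7,-0.16,0.6],"roll": 0.6,"grip": -1},{"linear": [1.79,-0.16,1.0],"roll": 0.6,"grip": -1},{"linear": [1.79,-0.16,1.4],"roll": 0.6,"grip": -1},{"linear": [1.79,-0.16,1.8],"roll": 0.6,"grip": -1},{"linear": [1.79,-0.16,2.0],"roll": 0.6,"grip": -1},{"linear": [1.79,-0.16,2.0],"roll": 0.6,"grip": -1},{"linear": [1.79,-0.16,2.0],"roll": 0.6,"grip": -1},{"linear": [1.79,-0.16,2.0],"roll": 0.6,"grip": -1}])

```text
time_s: 4.25
position: [0.5182, 0.1737, 0.1598]
orientation: [-3.139, 0.123, -0.003]
force: [-0.3, 0.3, -0.7]
grip_width: 0.0884
```

Run:
```python
from h import *
s=manip.sense();T=pose(s);print(T.round(4)[:3].tolist(),jog((.5178,.1734,.089),-94.5,s),s["force"])
```

```text
[[0.9969, -0.0786, 0.0019, 0.5182], [-0.0786, -0.9969, 0.0002, 0.1737], [0.0019, -0.0003, -1.0, 0.1598]] (array([-0.01 ,  0.006,  1.417]), np.float64(-0.001), np.float64(-94.51)) [-0.32082018  0.31921066 -0.69408299]
```

Request:
jog_arm(moves=[{"linear": [0,0,0.3],"roll": 0,"grip": -1},{"linear": [0,0,0.6],"roll": 0,"grip": -1},{"linear": [0,0,0.9],"roll": 0,"grip": -0.6},{"linear": [0,0,1.2],"roll": 0,"grip": -0.3},{"linear": [0,0,1.4],"roll": 0,"grip": 0},{"linear": [0,0,1.4],"roll": 0,"grip": 0.3},{"linear": [0,0,1.4],"roll": 0,"grip": 1},{"linear": [0,0,1.4],"roll": 0,"grip": 1},{"linear": [0,0,1.4],"roll": 0,"grip": 1},{"linear": [0,0,1.4],"roll": 0,"grip": 1}])

```text
time_s: 5.25
position: [0.5178, 0.1739, 0.0891]
orientation: [-3.139, 0.123, -0.001]
force: [-0.4, 0.4, 0.8]
grip_width: 0.0262
```

Request:
jog_arm(moves=[{"linear": [0,0,0],"roll": 0,"grip": 1},{"linear": [0,0,0],"roll": 0,"grip": 1},{"linear": [0,0,0],"roll": 0,"grip": 1},{"linear": [0,0,-0.2],"roll": 0,"grip": 1},{"linear": [0,0,-0.5],"roll": 0,"grip": 1},{"linear": [0,0,-0.9],"roll": 0,"grip": 1},{"linear": [0,0,-1.3],"roll": 0,"grip": 1},{"linear": [0,0,-1.7],"roll": 0,"grip": 1},{"linear": [0,0,-2.0],"roll": 0,"grip": 1},{"linear": [0,0,-2.0],"roll": 0,"grip": 1}])

```text
time_s: 6.25
position: [0.5184, 0.174, 0.1911]
orientation: [-3.139, 0.123, -0.007]
force: [0.1, 0.1, -0.5]
grip_width: 0.0137
```

Run:
```python
from h import *
s=manip.sense();T=pose(s);print(T.round(4)[:3].tolist(),s["grip_width"],s["force"])
# target: pin tip above hole; tip expected 81 mm below TCP
print("to hole",jog((.6137,-.0961,.200),None,s))
```

```text
[[0.9969, -0.0782, 0.0042, 0.5184], [-0.0782, -0.9969, 0.0005, 0.174], [0.0042, -0.0008, -1.0, 0.1911]] 0.013726405276830719 [ 0.1401906   0.08654396 -0.50690842]
to hole (array([ 2.322,  5.236, -0.172]), None, np.float64(-94.48))
```

Request:
jog_arm(moves=[{"linear": [0.2,0.4,-0.3],"roll": 0,"grip": 1},{"linear": [0.5,1.2,-0.4],"roll": 0,"grip": 1},{"linear": [0.9,2.0,-0.4],"roll": 0,"grip": 1},{"linear": [1.2,2.8,-0.4],"roll": 0,"grip": 1},{"linear": [1.6,3.6,-0.4],"roll": 0,"grip": 1},{"linear": [1.9,4.3,-0.4],"roll": 0,"grip": 1},{"linear": [2.2,4.9,-0.3],"roll": 0,"grip": 1},{"linear": [2.3,5.2,-0.3],"roll": 0,"grip": 1},{"linear": [2.32,5.24,-0.2],"roll": 0,"grip": 1},{"linear": [2.32,5.24,-0.2],"roll": 0,"grip": 1}])

```text
time_s: 7.25
position: [0.6122, -0.0955, 0.1978]
orientation: [-3.138, 0.123, 0.003]
force: [0.1, 1.0, -1.1]
grip_width: 0.0134
```

Request:
jog_arm(moves=[{"linear": [0,0,0],"roll": 0,"grip": 1},{"linear": [0,0,0],"roll": 0,"grip": 1},{"linear": [0,0,0],"roll": 0,"grip": 1},{"linear": [0,0,0],"roll": 0,"grip": 1},{"linear": [0,0,0],"roll": 0,"grip": 1},{"linear": [0,0,0],"roll": 0,"grip": 1},{"linear": [0,0,0],"roll": 0,"grip": 1},{"linear": [0,0,0],"roll": 0,"grip": 1},{"linear": [0,0,0],"roll": 0,"grip": 1},{"linear": [0,0,0],"roll": 0,"grip": 1}])

```text
time_s: 8.25
position: [0.6127, -0.0965, 0.1987]
orientation: [-3.139, 0.123, -0.0]
force: [-0.3, 0.5, -1.1]
grip_width: 0.0135
```

Run:
```python
from h import *
import pickle
s=manip.sense();T=pose(s);print(T.round(4)[:3].tolist(),s["force"],np.abs(s["joint_velocities"]).max())
pickle.dump(T,open("pics/3.pkl","wb"))
tip=T[:3,3]+T[:3,2]*.081;hole=np.array([.6137,-.0961,.096]);print(tip)
tiles=[]
for n in("wrist","side","scene"):
    im=manip.snapshot(n)[:,:,::-1];cv2.imwrite(f"pics/{n}3.png",im)
    a,b=project(n,[tip,hole],T);m=(a+b)/2;w,h={"wrist":(66,66),"side":(40,60),"scene":(40,60)}[n]
    x,y=int(m[0])-w//2,int(m[1])-h//2;print(n,a,b,"origin",x,y)
    tiles.append(cv2.resize(im[max(y,0):y+h,x:x+w],(int(w*500/h) if n!="wrist" else 0 or 400, 500) if n!="wrist" else (500,500)[:2],interpolation=cv2.INTER_CUBIC) if n!="wrist" else cv2.resize(im[max(y,0):y+h,x:x+w],(400,400),interpolation=cv2.INTER_CUBIC))
H=500;o=np.zeros((H,sum(t.shape[1] for t in tiles),3),np.uint8);x=0
for t in tiles:o[:t.shape[0],x:x+t.shape[1]]=t;print("tile x",x,t.shape);x+=t.shape[1]
o=cv2.resize(o,None,fx=min(1,800/o.shape[1]),fy=min(1,800/o.shape[1]));print(o.shape);cv2.imwrite("pics/v3.png",o)
```

```text
[[0.9969, -0.0783, 0.0, 0.6127], [-0.0783, -0.9969, 0.0, -0.0965], [0.0, -0.0, -1.0, 0.1987]] [-0.29465027  0.45687107 -1.09494846] 0.001383907767010268
[ 0.61274627 -0.09646614  0.11772224]
wrist [250.92599999 202.53079558] [250.471608   193.11968722] origin 217 164
side [272.53435535 211.05104775] [272.70949109 217.49727153] origin 252 184
scene [283.81824699 171.89375221] [283.77097018 177.35910396] origin 263 144
tile x 0 (400, 400, 3)
tile x 400 (500, 333, 3)
tile x 733 (500, 333, 3)
(375, 800, 3)
```

View pics/v3.png

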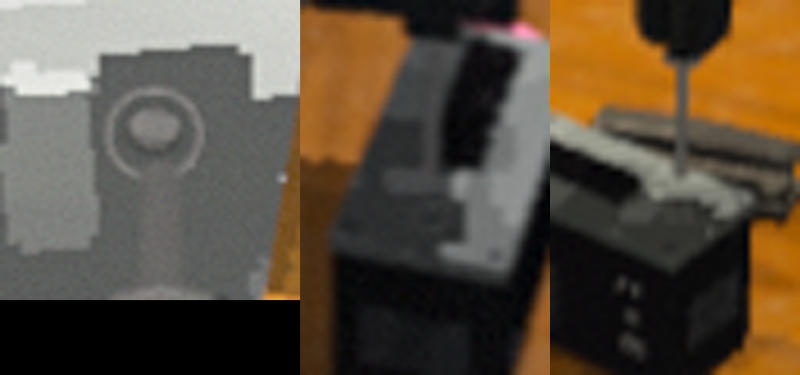

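Left tile (wrist): the shank runs up from (160,290) to about (155,180), as predicted for the tip. The hole blob is at (155,127) inside its ring, about 1 mm from the prediction. I'll enhance it to pin down the offset.

Run:
```python
import cv2,numpy as np
im=cv2.imread("pics/wrist3.png")[172:222,226:276].astype(float)
im=np.clip((im-50)*2.2,0,255).astype(np.uint8)
cv2.imwrite("pics/v4.png",cv2.resize(im,(600,600),interpolation=cv2.INTER_CUBIC))
print(im[:,:,1].min(),im[:,:,1].max())
```

```text
52 255
```

View pics/v4.png

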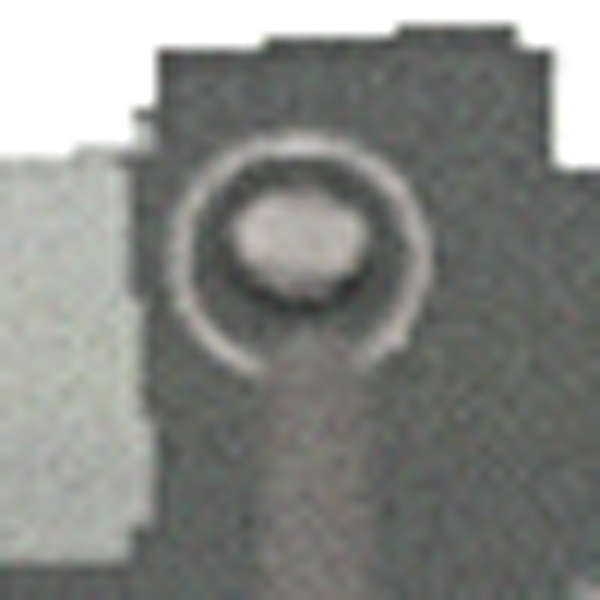

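Ring centre is at crop (301,258), so the hole is within 0.2 mm of the estimate. The tip appears at (312,335), consistent with my prediction. Small correction, then descend to just above the plate.

Request:
jog_arm(moves=[{"linear": [0.02,-0.016,0.0],"roll": 0,"grip": 1},{"linear": [0.02,-0.016,0.08],"roll": 0,"grip": 1},{"linear": [0.02,-0.016,0.16],"roll": 0,"grip": 1},{"linear": [0.02,-0.016,0.24],"roll": 0,"grip": 1},{"linear": [0.02,-0.016,0.32],"roll": 0,"grip": 1},{"linear": [0.02,-0.016,0.36],"roll": 0,"grip": 1},{"linear": [0.02,-0.016,0.4],"roll": 0,"grip": 1},{"linear": [0.02,-0.016,0.4],"roll": 0,"grip": 1},{"linear": [0.02,-0.016,0.4],"roll": 0,"grip": 1},{"linear": [0.02,-0.016,0.4],"roll": 0,"grip": 1}])

```text
time_s: 9.4
position: [0.6139, -0.0958, 0.1789]
orientation: [3.139, -0.123, 0.0]
force: [-0.7, -0.6, -0.4]
grip_width: 0.0139
```

Request:
jog_arm(moves=[{"linear": [0,0,0.01],"roll": 0,"grip": 1},{"linear": [0,0,0.02],"roll": 0,"grip": 1},{"linear": [0,0,0.03],"roll": 0,"grip": 1},{"linear": [0,0,0.04],"roll": 0,"grip": 1},{"linear": [0,0,0.05],"roll": 0,"grip": 1},{"linear": [0,0,0.06],"roll": 0,"grip": 1},{"linear": [0,0,0.06],"roll": 0,"grip": 1},{"linear": [0,0,0.06],"roll": 0,"grip": 1},{"linear": [0,0,0.06],"roll": 0,"grip": 1},{"linear": [0,0,0.06],"roll": 0,"grip": 1}])

```text
time_s: 10.4
position: [0.6138, -0.0957, 0.1757]
orientation: [3.139, -0.123, 0.0]
force: [0.3, 0.5, -0.4]
grip_width: 0.0138
```

Request:
jog_arm(moves=[{"linear": [0,0,0.01],"roll": 0,"grip": 1},{"linear": [0,0,0.02],"roll": 0,"grip": 1},{"linear": [0,0,0.03],"roll": 0,"grip": 1},{"linear": [0,0,0.04],"roll": 0,"grip": 1},{"linear": [0,0,0.04],"roll": 0,"grip": 1},{"linear": [0,0,0.04],"roll": 0,"grip": 1},{"linear": [0,0,0.04],"roll": 0,"grip": 1},{"linear": [0,0,0.04],"roll": 0,"grip": 1},{"linear": [0,0,0.04],"roll": 0,"grip": 1},{"linear": [0,0,0.04],"roll": 0,"grip": 1}])

```text
time_s: 11.4
position: [0.6138, -0.0957, 0.1737]
orientation: [-3.139, 0.123, -0.0]
force: [-0.9, 0.2, -0.8]
grip_width: 0.0142
```

The tip is about 3 mm into the hole without contact. On to just under 10 mm.

Request:
jog_arm(moves=[{"linear": [0,0,0.02],"roll": 0,"grip": 1},{"linear": [0,0,0.04],"roll": 0,"grip": 1},{"linear": [0,0,0.06],"roll": 0,"grip": 1},{"linear": [0,0,0.08],"roll": 0,"grip": 1},{"linear": [0,0,0.1],"roll": 0,"grip": 1},{"linear": [0,0,0.12],"roll": 0,"grip": 1},{"linear": [0,0,0.12],"roll": 0,"grip": 1},{"linear": [0,0,0.12],"roll": 0,"grip": 1},{"linear": [0,0,0.12],"roll": 0,"grip": 1},{"linear": [0,0,0.12],"roll": 0,"grip": 1}])

```text
time_s: 12.4
position: [0.6138, -0.0957, 0.1678]
orientation: [3.139, -0.123, 0.0]
force: [0.2, -0.5, -0.7]
grip_width: 0.0134
```

Request:
jog_arm(moves=[{"linear": [0,0,0.01],"roll": 0,"grip": 1},{"linear": [0,0,0.02],"roll": 0,"grip": 1},{"linear": [0,0,0.03],"roll": 0,"grip": 1},{"linear": [0,0,0.04],"roll": 0,"grip": 1},{"linear": [0,0,0.05],"roll": 0,"grip": 1},{"linear": [0,0,0.06],"roll": 0,"grip": 1},{"linear": [0,0,0.06],"roll": 0,"grip": 1},{"linear": [0,0,0.06],"roll": 0,"grip": 1},{"linear": [0,0,0.06],"roll": 0,"grip": 1},{"linear": [0,0,0.06],"roll": 0,"grip": 1}])

```text
time_s: 13.4
position: [0.6138, -0.0957, 0.1647]
orientation: [3.139, -0.123, -0.0]
force: [0.3, -0.2, -1.0]
grip_width: 0.0136
```

Request:
jog_arm(moves=[{"linear": [0,0,0.01],"roll": 0,"grip": 1},{"linear": [0,0,0.02],"roll": 0,"grip": 1},{"linear": [0,0,0.03],"roll": 0,"grip": 1},{"linear": [0,0,0.04],"roll": 0,"grip": 1},{"linear": [0,0,0.05],"roll": 0,"grip": 1},{"linear": [0,0,0.06],"roll": 0,"grip": 1},{"linear": [0,0,0.06],"roll": 0,"grip": 1},{"linear": [0,0,0.06],"roll": 0,"grip": 1},{"linear": [0,0,0.06],"roll": 0,"grip": 1},{"linear": [0,0,0.06],"roll": 0,"grip": 1}])

```text
time_s: 14.4
position: [0.6138, -0.0957, 0.1618]
orientation: [-3.139, 0.123, -0.0]
force: [-0.6, -0.6, -0.4]
grip_width: 0.0136
```

Request:
jog_arm(moves=[{"linear": [0,0,0.01],"roll": 0,"grip": 1},{"linear": [0,0,0.02],"roll": 0,"grip": 1},{"linear": [0,0,0.03],"roll": 0,"grip": 1},{"linear": [0,0,0.04],"roll": 0,"grip": 1},{"linear": [0,0,0.05],"roll": 0,"grip": 1},{"linear": [0,0,0.06],"roll": 0,"grip": 1},{"linear": [0,0,0.06],"roll": 0,"grip": 1},{"linear": [0,0,0.06],"roll": 0,"grip": 1},{"linear": [0,0,0.06],"roll": 0,"grip": 1},{"linear": [0,0,0.06],"roll": 0,"grip": 1}])

```text
time_s: 15.4
position: [0.6139, -0.0958, 0.159]
orientation: [3.139, -0.123, 0.001]
force: [-0.6, 0.7, 5.2]
grip_width: 0.0136
```

Contact at 5 N, about 18 mm down. Now 1 mm steps.

Request:
jog_arm(moves=[{"linear": [0,0,0.005],"roll": 0,"grip": 1},{"linear": [0,0,0.01],"roll": 0,"grip": 1},{"linear": [0,0,0.015],"roll": 0,"grip": 1},{"linear": [0,0,0.02],"roll": 0,"grip": 1},{"linear": [0,0,0.02],"roll": 0,"grip": 1},{"linear": [0,0,0.02],"roll": 0,"grip": 1},{"linear": [0,0,0.02],"roll": 0,"grip": 1},{"linear": [0,0,0.02],"roll": 0,"grip": 1},{"linear": [0,0,0.02],"roll": 0,"grip": 1},{"linear": [0,0,0.02],"roll": 0,"grip": 1}])

```text
time_s: 16.4
position: [0.614, -0.0958, 0.1581]
orientation: [3.139, -0.123, 0.001]
force: [0.2, 0.8, 5.2]
grip_width: 0.0138
```

Request:
jog_arm(moves=[{"linear": [0,0,0.005],"roll": 0,"grip": 1},{"linear": [0,0,0.01],"roll": 0,"grip": 1},{"linear": [0,0,0.015],"roll": 0,"grip": 1},{"linear": [0,0,0.02],"roll": 0,"grip": 1},{"linear": [0,0,0.02],"roll": 0,"grip": 1},{"linear": [0,0,0.02],"roll": 0,"grip": 1},{"linear": [0,0,0.02],"roll": 0,"grip": 1},{"linear": [0,0,0.02],"roll": 0,"grip": 1},{"linear": [0,0,0.02],"roll": 0,"grip": 1},{"linear": [0,0,0.02],"roll": 0,"grip": 1}])

```text
time_s: 17.4
position: [0.6141, -0.0958, 0.1573]
orientation: [3.139, -0.123, 0.002]
force: [0.3, 0.3, 6.5]
grip_width: 0.0141
```

Run:
```python
from h import *
a=cv2.imread("pics/side3.png");b=manip.snapshot("side")[:,:,::-1];cv2.imwrite("pics/side5.png",b)
d=cv2.absdiff(a,np.ascontiguousarray(b)).max(2)[170:245,255:300];print((d>40).sum(),np.argwhere(d>40)[:5])
# expected px of cartridge top locked / risen
print(project("side",[(.629,-.032,.100),(.629,-.032,.130)]))
```

```text
514 [[0 0]
 [0 1]
 [0 2]
 [0 3]
 [0 4]]
[[279.43088519 199.6641128 ]
 [279.84876686 190.66488021]]
```

Request:
jog_arm(moves=[{"linear": [0,0,0.005],"roll": 0,"grip": 1},{"linear": [0,0,0.01],"roll": 0,"grip": 1},{"linear": [0,0,0.015],"roll": 0,"grip": 1},{"linear": [0,0,0.02],"roll": 0,"grip": 1},{"linear": [0,0,0.02],"roll": 0,"grip": 1},{"linear": [0,0,0.02],"roll": 0,"grip": 1},{"linear": [0,0,0.02],"roll": 0,"grip": 1},{"linear": [0,0,0.02],"roll": 0,"grip": 1},{"linear": [0,0,0.02],"roll": 0,"grip": 1},{"linear": [0,0,0.02],"roll": 0,"grip": 1}])

```text
time_s: 18.45
position: [0.6142, -0.0958, 0.1564]
orientation: [3.139, -0.123, 0.002]
force: [0.1, 0.3, 7.7]
grip_width: 0.0135
```

Run:
```python
from h import *
n=manip.snapshot("side")[:,:,::-1];cv2.imwrite("pics/side6.png",n)
m=manip.snapshot("scene")[:,:,::-1];cv2.imwrite("pics/scene6.png",m)
for nm,o,w in(("side6","side5",(170,245,255,300)),("scene6","scene3",(140,210,240,310))):
    a=cv2.imread(f"pics/{nm}.png");b=cv2.imread(f"pics/{o}.png");print(nm,(cv2.absdiff(a,b).max(2)[w[0]:w[1],w[2]:w[3]]>40).sum())
```

```text
side6 0
scene6 586
```

Request:
jog_arm(moves=[{"linear": [0,0,0.005],"roll": 0,"grip": 1},{"linear": [0,0,0.01],"roll": 0,"grip": 1},{"linear": [0,0,0.015],"roll": 0,"grip": 1},{"linear": [0,0,0.02],"roll": 0,"grip": 1},{"linear": [0,0,0.02],"roll": 0,"grip": 1},{"linear": [0,0,0.02],"roll": 0,"grip": 1},{"linear": [0,0,0.02],"roll": 0,"grip": 1},{"linear": [0,0,0.02],"roll": 0,"grip": 1},{"linear": [0,0,0.02],"roll": 0,"grip": 1},{"linear": [0,0,0.02],"roll": 0,"grip": 1}])

```text
time_s: 19.55
position: [0.6142, -0.0958, 0.1555]
orientation: [3.139, -0.123, 0.003]
force: [-0.6, 0.4, 7.3]
grip_width: 0.0134
```

Run:
```python
from h import *
n=manip.snapshot("side")[:,:,::-1];cv2.imwrite("pics/side7.png",n)
m=manip.snapshot("scene")[:,:,::-1];cv2.imwrite("pics/scene7.png",m)
for nm,o,w in(("side7","side6",(170,245,255,300)),("scene7","scene6",(140,210,240,310))):
    a=cv2.imread(f"pics/{nm}.png");b=cv2.imread(f"pics/{o}.png");print(nm,(cv2.absdiff(a,b).max(2)[w[0]:w[1],w[2]:w[3]]>40).sum())
```

```text
side7 2
scene7 11
```

Request:
jog_arm(moves=[{"linear": [0,0,0.005],"roll": 0,"grip": 1},{"linear": [0,0,0.01],"roll": 0,"grip": 1},{"linear": [0,0,0.015],"roll": 0,"grip": 1},{"linear": [0,0,0.02],"roll": 0,"grip": 1},{"linear": [0,0,0.02],"roll": 0,"grip": 1},{"linear": [0,0,0.02],"roll": 0,"grip": 1},{"linear": [0,0,0.02],"roll": 0,"grip": 1},{"linear": [0,0,0.02],"roll": 0,"grip": 1},{"linear": [0,0,0.02],"roll": 0,"grip": 1},{"linear": [0,0,0.02],"roll": 0,"grip": 1}])

```text
time_s: 20.65
position: [0.6142, -0.0959, 0.1544]
orientation: [3.139, -0.123, 0.002]
force: [-0.8, 0.5, 7.2]
grip_width: 0.0138
```

Run:
```python
from h import *
n=manip.snapshot("side")[:,:,::-1];cv2.imwrite("pics/side8.png",n)
m=manip.snapshot("scene")[:,:,::-1];cv2.imwrite("pics/scene8.png",m)
for nm,o,w in(("side8","side7",(170,245,255,300)),("scene8","scene7",(140,210,240,310))):
    a=cv2.imread(f"pics/{nm}.png");b=cv2.imread(f"pics/{o}.png");print(nm,(cv2.absdiff(a,b).max(2)[w[0]:w[1],w[2]:w[3]]>40).sum())
f=lambda i:cv2.resize(i,(400,400),interpolation=cv2.INTER_CUBIC)
cv2.imwrite("pics/v8.png",np.hstack([f(n[165:245,240:320]),f(m[135:215,235:315])]))
```

```text
side8 4
scene8 195
```

View pics/v8.png

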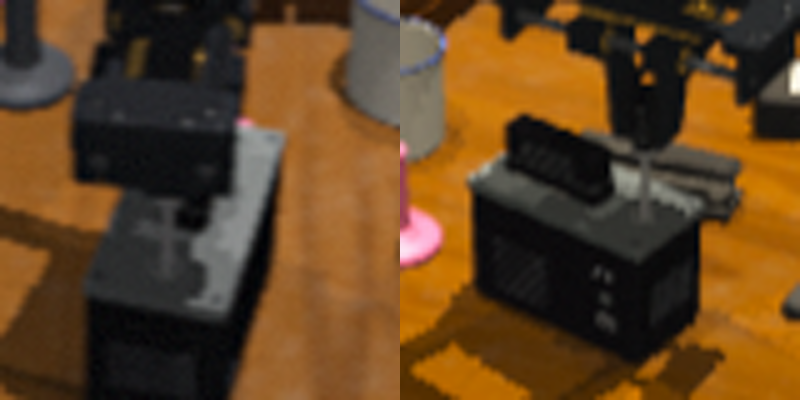

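The scene tile shows the cartridge risen from the dock while the pin is in the hole (tip about 23 mm down), so the latch is tripped. Withdraw the pin and return it to the stand.

Request:
jog_arm(moves=[{"linear": [0,0,-0.1],"roll": 0,"grip": 1},{"linear": [0,0,-0.3],"roll": 0,"grip": 1},{"linear": [0,0,-0.6],"roll": 0,"grip": 1},{"linear": [0,0,-1.0],"roll": 0,"grip": 1},{"linear": [-0.2,-0.4,-1.35],"roll": 0,"grip": 1},{"linear": [-0.5,-1.1,-1.4],"roll": 0,"grip": 1},{"linear": [-0.8,-1.8,-1.4],"roll": 0,"grip": 1},{"linear": [-1.1,-2.5,-1.4],"roll": 0,"grip": 1},{"linear": [-1.4,-3.2,-1.4],"roll": 0,"grip": 1},{"linear": [-1.7,-3.9,-1.4],"roll": 0,"grip": 1}])

```text
time_s: 21.75
position: [0.5433, 0.1067, 0.2238]
orientation: [3.139, -0.123, -0.002]
force: [1.0, 0.4, 0.5]
grip_width: 0.0135
```

Request:
jog_arm(moves=[{"linear": [-0.3,-0.6,0],"roll": 0,"grip": 1},{"linear": [-0.5,-1.0,0.1],"roll": 0,"grip": 1},{"linear": [-0.6,-1.25,0.3],"roll": 0,"grip": 1},{"linear": [-0.63,-1.33,0.5],"roll": 0,"grip": 1},{"linear": [-0.63,-1.33,0.7],"roll": 0,"grip": 1},{"linear": [-0.63,-1.33,0.8],"roll": 0,"grip": 1},{"linear": [-0.63,-1.33,0.8],"roll": 0,"grip": 1},{"linear": [-0.63,-1.33,0.8],"roll": 0,"grip": 1},{"linear": [-0.63,-1.33,0.8],"roll": 0,"grip": 1},{"linear": [-0.63,-1.33,0.8],"roll": 0,"grip": 1}])

```text
time_s: 22.75
position: [0.5184, 0.1739, 0.1841]
orientation: [-3.139, 0.124, -0.001]
force: [0.7, 0.9, -1.2]
grip_width: 0.0136
```

Run:
```python
from h import *
s=manip.sense();T=pose(s);print(T.round(4)[:3].tolist(),jog((.5178,.1737,.0893),-94.5,s),s["force"])
```

```text
[[0.9969, -0.0786, 0.0007, 0.5184], [-0.0786, -0.9969, 0.0001, 0.1739], [0.0007, -0.0001, -1.0, 0.1841]] (array([-0.012,  0.005,  1.896]), np.float64(-0.001), np.float64(-94.51)) [ 0.74107277  0.90191472 -1.22703921]
```

Request:
jog_arm(moves=[{"linear": [-0.01,0,0.2],"roll": 0,"grip": 1},{"linear": [-0.01,0,0.5],"roll": 0,"grip": 1},{"linear": [-0.01,0,0.8],"roll": 0,"grip": 1},{"linear": [-0.01,0,1.1],"roll": 0,"grip": 1},{"linear": [-0.01,0,1.4],"roll": 0,"grip": 1},{"linear": [-0.01,0,1.6],"roll": 0,"grip": 1},{"linear": [-0.01,0,1.75],"roll": 0,"grip": 1},{"linear": [-0.01,0,1.83],"roll": 0,"grip": 1},{"linear": [-0.01,0,1.87],"roll": 0,"grip": 1},{"linear": [-0.01,0,1.87],"roll": 0,"grip": 1}])

```text
time_s: 23.75
position: [0.5178, 0.1741, 0.0904]
orientation: [-3.139, 0.123, -0.001]
force: [-1.3, -0.0, 0.0]
grip_width: 0.013
```

Request:
jog_arm(moves=[{"linear": [0,0,0],"roll": 0,"grip": 0.6},{"linear": [0,0,0],"roll": 0,"grip": 0.2},{"linear": [0,0,0],"roll": 0,"grip": -0.4},{"linear": [0,0,0],"roll": 0,"grip": -0.4},{"linear": [0,0,-0.1],"roll": 0,"grip": -0.4},{"linear": [0,0,-0.3],"roll": 0,"grip": -0.4},{"linear": [0,0,-0.7],"roll": 0,"grip": -0.4},{"linear": [0,0,-1.2],"roll": 0,"grip": -0.4},{"linear": [0,0,-1.7],"roll": 0,"grip": -0.4},{"linear": [0,0,-2.2],"roll": 0,"grip": -0.4}])

```text
time_s: 24.75
position: [0.5176, 0.1741, 0.2022]
orientation: [-3.139, 0.123, -0.002]
force: [-0.3, 0.1, -0.7]
grip_width: 0.0619
```

Request:
jog_arm(moves=[{"linear": [0.2,0.5,-0.6],"roll": -1.0,"grip": -1},{"linear": [0.4,1.0,-1.0],"roll": -2.0,"grip": -1},{"linear": [0.7,1.6,-1.2],"roll": -3.0,"grip": -1},{"linear": [0.9,2.2,-1.2],"roll": -4.0,"grip": -1},{"linear": [1.2,2.8,-1.2],"roll": -5.0,"grip": -1},{"linear": [1.5,3.5,-1.2],"roll": -6.0,"grip": -1},{"linear": [1.8,4.2,-1.2],"roll": -7.0,"grip": -1},{"linear": [2.0,4.8,-1.2],"roll": -8.0,"grip": -1},{"linear": [2.2,5.3,-1.2],"roll": -9.0,"grip": -1},{"linear": [2.3,5.44,-1.2],"roll": -10.0,"grip": -1}])

```text
time_s: 25.75
position: [0.6111, -0.1086, 0.2608]
orientation: [2.48, 1.927, 0.0]
force: [0.6, 0.2, 0.3]
grip_width: 0.0882
```

Request:
jog_arm(moves=[{"linear": [0,0,0],"roll": -0.2,"grip": -1},{"linear": [0,0,0],"roll": -0.2,"grip": -1},{"linear": [0,0,0],"roll": -0.2,"grip": -1},{"linear": [0,0,0],"roll": -0.2,"grip": -1},{"linear": [0,0,0],"roll": -0.2,"grip": -1},{"linear": [0,0,0],"roll": -0.2,"grip": -1},{"linear": [0,0,0],"roll": -0.2,"grip": -1},{"linear": [0,0,0],"roll": -0.2,"grip": -1},{"linear": [0,0,0],"roll": -0.2,"grip": -1},{"linear": [0,0,0],"roll": -0.2,"grip": -1}])

```text
time_s: 26.75
position: [0.611, -0.1061, 0.2602]
orientation: [-2.457, -1.958, -0.0]
force: [0.2, -0.5, -0.1]
grip_width: 0.0881
```

Run:
```python
from h import *
import pickle
s=manip.sense();T=pose(s);im=manip.snapshot("wrist")[:,:,::-1].copy();cv2.imwrite("pics/w9.png",im);pickle.dump(T,open("pics/w9.pkl","wb"))
sd=manip.snapshot("side")[:,:,::-1];cv2.imwrite("pics/side9.png",sd)
print(T.round(4)[:3].tolist(),np.round(s["q"],2))
a=im[0:300];pin=cv2.resize(sd[130:200,215:275],(200,233),interpolation=cv2.INTER_CUBIC)
a=cv2.resize(a,None,fx=1.5,fy=1.5,interpolation=cv2.INTER_CUBIC);a[450-233:450,768-200:768]=pin;cv2.imwrite("pics/v9.png",a)
```

```text
[[0.2232, 0.9748, -0.0, 0.611], [0.9748, -0.2232, 0.0, -0.1061], [0.0, -0.0, -1.0, 0.2602]] [-0.36  0.52  1.14  0.    1.48 -0.14]
```

View pics/v9.png

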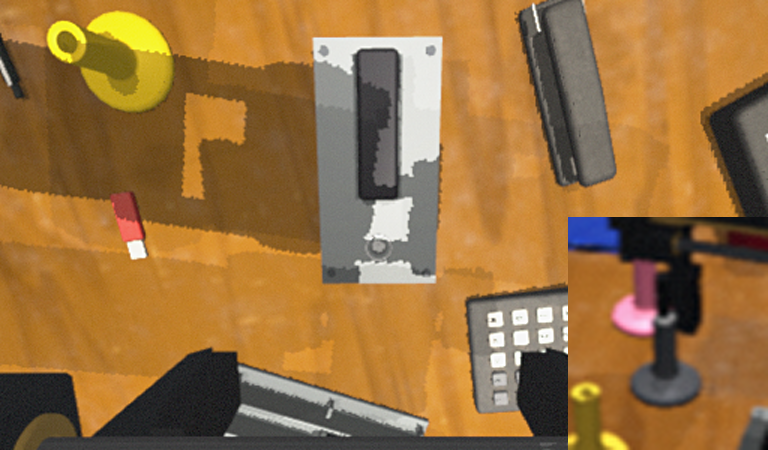

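Wrist view: cartridge top spans (358,50)–(400,198) and the hole is at (378,248). The inset shows the stand collar at its rim, though the finger partly hides the handle. I'll compute the grasp.

Run:
```python
from h import *
import pickle
T=pickle.load(open("pics/w9.pkl","rb"));g=lambda *p:[(a/1.5-.17,b/1.5-.17) for a,b in p]
q=plane("wrist",g((358,49),(399,49),(399,199),(358,199)),.130,T);print(q.round(4),q.mean(0))
for i in range(4):
    d=q[(i+1)%4]-q[i];print(np.linalg.norm(d).round(4),np.degrees(np.arctan2(d[1],d[0])).round(1))
h=plane("wrist",g((378,249)),.096,T)[0];print("hole",h)
k=plane("wrist",g((313,38),(443,38),(436,283),(322,283)),.096,T);print("dock",k.round(4),k.mean(0))
v=(k[0]+k[1]-k[2]-k[3]);a=np.arctan2(v[1],v[0]);print("dock y",np.degrees(a)," edges",[np.degrees(np.arctan2(*(k[i]-k[j])[[1,0]])).round(1) for i,j in((0,3),(1,2),(1,0),(2,3))])
c=h+.07*np.array([np.cos(a),np.sin(a),0]);print("well from hole",c)
```

```text
[[ 0.6278  0.0103  0.13  ]
 [ 0.6478  0.0057  0.13  ]
 [ 0.6321 -0.0667  0.13  ]
 [ 0.6104 -0.0617  0.13  ]] [ 0.62953682 -0.02810111  0.13      ]
0.0205 -12.9
0.0741 -102.3
0.0222 167.0
0.0741 76.4
hole [ 0.61337919 -0.09716566  0.096     ]
dock [[ 0.6048  0.0275  0.096 ]
 [ 0.6756  0.0112  0.096 ]
 [ 0.6444 -0.1268  0.096 ]
 [ 0.5737 -0.1106  0.096 ]] [ 0.62464292 -0.04967238  0.096     ]
dock y 77.2943365301462  edges [np.float64(77.3), np.float64(77.3), np.float64(-12.9), np.float64(-13.0)]
well from hole [ 0.62877518 -0.02887977  0.096     ]
```

Request:
jog_arm(moves=[{"linear": [0.5,0,0.2],"roll": 0,"grip": -1},{"linear": [1.0,0,0.5],"roll": 0,"grip": -1},{"linear": [1.4,0.01,0.9],"roll": 0,"grip": -1},{"linear": [1.59,0.01,1.3],"roll": 0,"grip": -1},{"linear": [1.59,0.01,1.7],"roll": 0,"grip": -1},{"linear": [1.59,0.01,2.1],"roll": 0,"grip": -1},{"linear": [1.59,0.01,2.5],"roll": 0,"grip": -1},{"linear": [1.59,0.01,2.8],"roll": 0,"grip": -1},{"linear": [1.59,0.01,3.05],"roll": 0,"grip": -1},{"linear": [1.59,0.01,3.18],"roll": 0,"grip": -1}])

```text
time_s: 27.85
position: [0.6289, -0.0286, 0.1002]
orientation: [-2.456, -1.957, 0.001]
force: [-0.2, 0.2, -0.1]
grip_width: 0.088
```

Request:
jog_arm(moves=[{"linear": [0,0,0],"roll": 0,"grip": -1},{"linear": [0,0,0],"roll": 0,"grip": -0.6},{"linear": [0,0,0],"roll": 0,"grip": -0.2},{"linear": [0,0,0],"roll": 0,"grip": 0.2},{"linear": [0,0,0],"roll": 0,"grip": 0.4},{"linear": [0,0,0],"roll": 0,"grip": 1},{"linear": [0,0,0],"roll": 0,"grip": 1},{"linear": [0,0,0],"roll": 0,"grip": 1},{"linear": [0,0,0],"roll": 0,"grip": 1},{"linear": [0,0,0],"roll": 0,"grip": 1}])

```text
time_s: 28.85
position: [0.6292, -0.0287, 0.1012]
orientation: [2.457, 1.958, -0.0]
force: [0.1, -0.4, -0.2]
grip_width: 0.0218
```

Run:
```python
from h import *
s=manip.sense();T=pose(s);print(T.round(4)[:3].tolist(),jog((.6292,-.0285,.101),-12.9,s),s["force"],s["grip_width"])
```

```text
[[0.2231, 0.9748, -0.0, 0.6292], [0.9748, -0.2231, -0.0, -0.0287], [-0.0, -0.0, -1.0, 0.1012]] (array([ 0.003, -0.001,  0.004]), np.float64(0.001), np.float64(-12.89)) [ 0.14775568 -0.40522161 -0.18805392] 0.02179587168748265
```

Request:
jog_arm(moves=[{"linear": [0,0,-0.1],"roll": 0,"grip": 1},{"linear": [0,0,-0.3],"roll": 0,"grip": 1},{"linear": [0,0,-0.5],"roll": 0,"grip": 1},{"linear": [0,0,-0.7],"roll": 0,"grip": 1},{"linear": [0,0,-0.9],"roll": 0,"grip": 1},{"linear": [0,0,-1.1],"roll": 0,"grip": 1},{"linear": [0,0,-1.3],"roll": 0,"grip": 1},{"linear": [0,0,-1.5],"roll": 0,"grip": 1},{"linear": [0,0,-1.7],"roll": 0,"grip": 1},{"linear": [0,0,-1.8],"roll": 0,"grip": 1}])

```text
time_s: 29.85
position: [0.6295, -0.0287, 0.1925]
orientation: [2.456, 1.957, 0.001]
force: [-0.8, 0.1, -2.2]
grip_width: 0.022
```

Run:
```python
import cv2
im=cv2.imread("pics/w1.png")[25:197,260:420];cv2.imwrite("pics/v10.png",cv2.resize(im,None,fx=3.45,fy=3.45,interpolation=cv2.INTER_CUBIC))
```

```text
(no output)
```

View pics/v10.png

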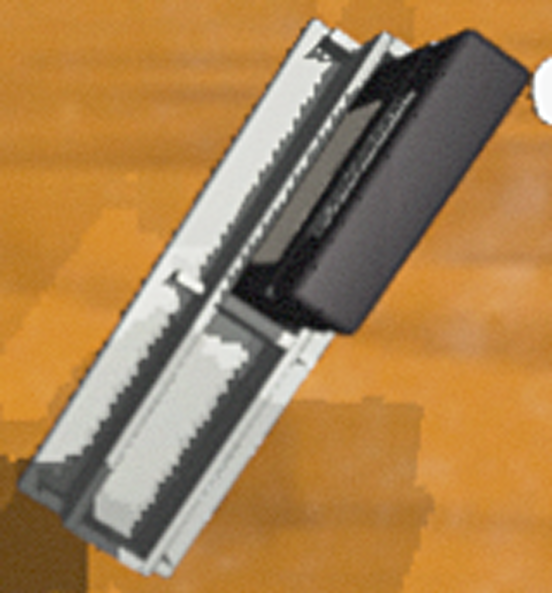

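Crop: the left wall top runs from (385,38) to (72,515), the right wall top from (318,345) to (155,568), the end wall from (72,518) to (150,570). The divider is at (228,300)–(300,340). Spare top corners are (472,30), (530,75), (350,332), (297,300).

Run:
```python
from h import *
import pickle
T=pickle.load(open("pics/w1.pkl","rb"));g=lambda *p:[(a/3.45+260-.36,b/3.45+25-.36) for a,b in p]
hd=lambda d:np.degrees(np.arctan2(d[1],d[0])).round(1)
q=plane("wrist",g((472,30),(530,75),(350,332),(297,300)),.096,T);c=q.mean(0);d=(q[3]+q[2]-q[0]-q[1]);a=np.arctan2(d[1],d[0])
print("spare",q.round(4),c,hd(d),[np.linalg.norm(q[i]-q[i-1]).round(4) for i in range(4)])
L=plane("wrist",g((385,38),(72,515)),.038,T);Rr=plane("wrist",g((318,345),(155,568)),.038,T);F=plane("wrist",g((315,20),(20,488)),.006,T);F0=plane("wrist",g((315,20),(20,488)),.0,T)
print("L",L.round(4),hd(L[1]-L[0]),"R",Rr.round(4),hd(Rr[1]-Rr[0]),"foot",F.round(4),hd(F[1]-F[0]),np.linalg.norm(F[1]-F[0]))
al=np.radians(145 if 0 else np.mean([hd(L[1]-L[0]),hd(F[1]-F[0])]));u=np.array([np.cos(al),np.sin(al)]);n=np.array([u[1],-u[0]])
print("yaw",np.degrees(al));S=lambda P:((P[:,:2]@u).round(4),(P[:,:2]@n).round(4))
for k,P in(("spare",q),("L",L),("R",Rr),("foot",F),("end",plane("wrist",g((72,518),(150,570)),.038,T)),("div",plane("wrist",g((228,295),(300,340)),.038,T))):print(k,S(P))
# floor corner of place, visible light region ends
e=c[:2]+.084*u;print("free from spare",e)
s=manip.sense();print(pose(s).round(4)[:3].tolist())
```

```text
spare [[ 0.5975 -0.2905  0.096 ]
 [ 0.5875 -0.3059  0.096 ]
 [ 0.5258 -0.2677  0.096 ]
 [ 0.5338 -0.2533  0.096 ]] [ 0.56117057 -0.27934285  0.096     ] 149.0 [np.float64(0.0738), np.float64(0.0184), np.float64(0.0726), np.float64(0.0165)]
L [[ 0.6056 -0.2884  0.038 ]
 [ 0.4644 -0.2018  0.038 ]] 148.5 R [[ 0.5186 -0.2766  0.038 ]
 [ 0.4468 -0.2294  0.038 ]] 146.7 foot [[ 0.6162 -0.2764  0.006 ]
 [ 0.4671 -0.1862  0.006 ]] 148.8 0.17424687706367475
yaw 148.65
spare (array([-0.6614, -0.6609, -0.5883, -0.5877]), array([0.0628, 0.0444, 0.0449, 0.0615]))
L (array([-0.6673, -0.5016]), array([0.0688, 0.0693]))
R (array([-0.5868, -0.501 ]), array([0.0336, 0.0365]))
foot (array([-0.67  , -0.4958]), array([0.0846, 0.084 ]))
end (array([-0.5008, -0.4996]), array([0.0688, 0.0376]))
div (array([-0.5845, -0.5851]), array([0.066 , 0.0392]))
free from spare [ 0.48943414 -0.23564062]
[[0.2231, 0.9748, 0.0013, 0.6295], [0.9748, -0.2231, -0.0003, -0.0287], [0.0, 0.0013, -1.0, 0.1925]]
```

Rack yaw is 148.6 degrees and the free place is at (0.4895,-0.2365); the walls, foot, divider and spare all agree within about 1 mm. Travel there at height.

Request:
jog_arm(moves=[{"linear": [-0.3,-0.1,0],"roll": -0.9,"grip": 1},{"linear": [-0.8,-0.3,0],"roll": -1.8,"grip": 1},{"linear": [-1.4,-0.5,0],"roll": -2.7,"grip": 1},{"linear": [-2.0,-0.8,0],"roll": -3.6,"grip": 1},{"linear": [-2.6,-1.0,0],"roll": -4.5,"grip": 1},{"linear": [-3.2,-1.2,0],"roll": -5.4,"grip": 1},{"linear": [-3.8,-1.5,0],"roll": -6.3,"grip": 1},{"linear": [-4.3,-1.65,0],"roll": -7.2,"grip": 1},{"linear": [-4.6,-1.75,0],"roll": -8.1,"grip": 1},{"linear": [-4.68,-1.8,0],"roll": -8.94,"grip": 1}])

```text
time_s: 30.85
position: [0.4885, -0.2381, 0.1913]
orientation: [-0.845, -3.026, 0.0]
force: [-0.2, 0.1, -1.9]
grip_width: 0.022
```

Request:
jog_arm(moves=[{"linear": [0,0,0.1],"roll": 0,"grip": 1},{"linear": [0,0,0.3],"roll": 0,"grip": 1},{"linear": [0,0,0.5],"roll": 0,"grip": 1},{"linear": [0,0,0.7],"roll": 0,"grip": 1},{"linear": [0,0,0.9],"roll": 0,"grip": 1},{"linear": [0,0,1.1],"roll": 0,"grip": 1},{"linear": [0,0,1.3],"roll": 0,"grip": 1},{"linear": [0,0,1.4],"roll": 0,"grip": 1},{"linear": [0,0,1.4],"roll": 0,"grip": 1},{"linear": [0,0,1.4],"roll": 0,"grip": 1}])

```text
time_s: 31.85
position: [0.4894, -0.2368, 0.1214]
orientation: [0.849, 3.024, -0.0]
force: [-0.7, -0.2, -1.9]
grip_width: 0.0217
```

Run:
```python
from h import *
s=manip.sense();T=pose(s);print(T.round(4)[:3].tolist(),jog((.4895,-.2365,.0672),58.65,s),s["force"],s["grip_width"])
n=manip.snapshot("side")[:,:,::-1];cv2.imwrite("pics/side11.png",n);m=manip.snapshot("scene")[:,:,::-1];cv2.imwrite("pics/scene11.png",m)
f=lambda i:cv2.resize(i,(400,400),interpolation=cv2.INTER_CUBIC)
p=project("side",[(.4895,-.2365,.05)])[0].astype(int);r=project("scene",[(.4895,-.2365,.05)])[0].astype(int);print(p,r)
cv2.imwrite("pics/v11.png",np.hstack([f(n[p[1]-40:p[1]+40,p[0]-40:p[0]+40]),f(m[r[1]-40:r[1]+40,r[0]-40:r[0]+40])]))
```

```text
[[-0.8538, 0.5206, 0.0003, 0.4894], [0.5206, 0.8538, -0.0002, -0.2368], [-0.0004, -0.0, -1.0, 0.1214]] (array([0.002, 0.006, 1.085]), np.float64(-0.003), np.float64(58.63)) [-0.663007   -0.19481897 -1.8508086 ] 0.021732345931734374
[216 271] [309 222]
```

View pics/v11.png

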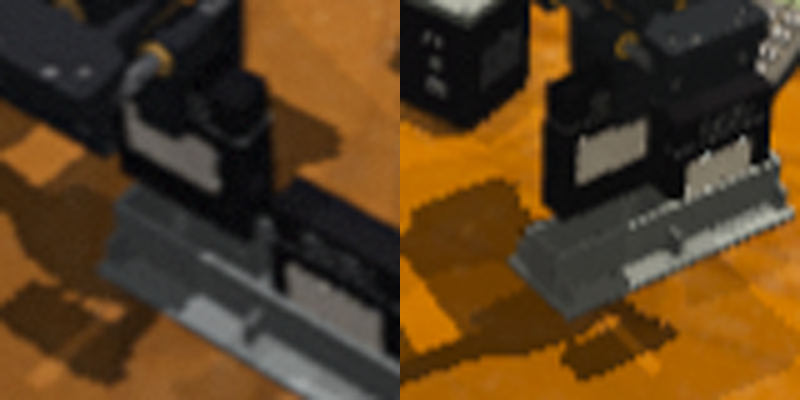

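The cartridge is upright above the free place in both views, parallel to the rack. Lower it in steps while watching the force.

Request:
jog_arm(moves=[{"linear": [0,0.005,0.1],"roll": 0,"grip": 1},{"linear": [0,0.005,0.2],"roll": 0,"grip": 1},{"linear": [0,0.005,0.3],"roll": 0,"grip": 1},{"linear": [0,0.005,0.36],"roll": 0,"grip": 1},{"linear": [0,0.005,0.4],"roll": 0,"grip": 1},{"linear": [0,0.005,0.43],"roll": 0,"grip": 1},{"linear": [0,0.005,0.46],"roll": 0,"grip": 1},{"linear": [0,0.005,0.48],"roll": 0,"grip": 1},{"linear": [0,0.005,0.5],"roll": 0,"grip": 1},{"linear": [0,0.005,0.5],"roll": 0,"grip": 1}])

```text
time_s: 32.95
position: [0.4901, -0.2368, 0.0988]
orientation: [0.848, 3.022, -0.002]
force: [-6.4, 4.7, 20.1]
grip_width: 0.0218
```

Contact on a wall top (20 N), with the side force along the rack's +y. Back off 3 mm and read the moment first to learn where it touches.

Run:
```python
from h import *
s=manip.sense();T=pose(s);print(s["force"],s["ft_torque"],"tool frame F",T[:3,:3].T@s["force"],"M",T[:3,:3].T@s["ft_torque"],jog((.4895,-.2365,.0672),58.65,s))
```

```text
[-6.37119889  4.70977526 20.14640273] [ 0.72683126  0.96346212 -0.07159853] tool frame F [  7.83629309   0.69982543 -20.16815451] M [-0.11918089  1.2009798   0.07150327] (array([ 0.014, -0.002,  0.633]), np.float64(-0.001), np.float64(58.65))
```

Request:
jog_arm(moves=[{"linear": [0,0,-0.02],"roll": 0,"grip": 1},{"linear": [0,0,-0.06],"roll": 0,"grip": 1},{"linear": [0,0,-0.08],"roll": 0,"grip": 1},{"linear": [0,0,-0.08],"roll": 0,"grip": 1},{"linear": [0,0,-0.08],"roll": 0,"grip": 1},{"linear": [0,0,-0.08],"roll": 0,"grip": 1},{"linear": [0,0,-0.08],"roll": 0,"grip": 1},{"linear": [0,0,-0.08],"roll": 0,"grip": 1},{"linear": [0,0,-0.08],"roll": 0,"grip": 1},{"linear": [0,0,-0.08],"roll": 0,"grip": 1}])

```text
time_s: 33.95
position: [0.4894, -0.2365, 0.1002]
orientation: [-0.849, -3.025, -0.0]
force: [0.5, -0.1, -1.5]
grip_width: 0.0218
```

Run:
```python
from h import *
s=manip.sense();T=pose(s);print("tool frame F",T[:3,:3].T@s["force"],"M",T[:3,:3].T@s["ft_torque"],T.round(4)[:3].tolist(),jog((.4895,-.2365,.0672),58.65,s))
```

```text
tool frame F [-0.45414316  0.13107466  1.5275402 ] M [-0.06914862 -0.11680987  0.05729616] [[-0.8538, 0.5206, -0.0, 0.4894], [0.5206, 0.8538, 0.0, -0.2365], [0.0, 0.0, -1.0, 0.1002]] (array([-0.002,  0.001,  0.66 ]), np.float64(-0.002), np.float64(58.63))
```

The moment and tilt point to the divider end (-y) being caught. Shift 1.5 mm toward the rack's +y and probe gently.

Request:
jog_arm(moves=[{"linear": [0.03,0,0],"roll": 0,"grip": 1},{"linear": [0.03,0,0],"roll": 0,"grip": 1},{"linear": [0.03,0,0.01],"roll": 0,"grip": 1},{"linear": [0.03,0,0.02],"roll": 0,"grip": 1},{"linear": [0.03,0,0.03],"roll": 0,"grip": 1},{"linear": [0.03,0,0.04],"roll": 0,"grip": 1},{"linear": [0.03,0,0.05],"roll": 0,"grip": 1},{"linear": [0.03,0,0.06],"roll": 0,"grip": 1},{"linear": [0.03,0,0.07],"roll": 0,"grip": 1},{"linear": [0.03,0,0.07],"roll": 0,"grip": 1}])

```text
time_s: 34.95
position: [0.4887, -0.2359, 0.0989]
orientation: [0.848, 3.023, -0.001]
force: [-4.9, 3.9, 18.2]
grip_width: 0.0216
```

Run:
```python
from h import *
s=manip.sense();T=pose(s);print("tool frame F",T[:3,:3].T@s["force"],"M",T[:3,:3].T@s["ft_torque"],T.round(4)[:3].tolist(),jog((.4895,-.2365,.0672),58.65,s))
```

```text
tool frame F [  6.16771632   0.78135559 -18.24674806] M [-0.14355778  1.04431672  0.02336293] [[-0.854, 0.5203, 0.0018, 0.4887], [0.5203, 0.854, -0.0014, -0.2359], [-0.0023, -0.0003, -1.0, 0.0989]] (array([-0.018, -0.002,  0.634]), np.float64(-0.001), np.float64(58.65))
```

Treating the moment as about the TCP, both probes put the contact at +38 mm, exactly the cartridge's half-width. So the +y end is on the end wall, and the tilt was only arm compliance. Go up and shift the other way, to 1.5 mm on the -y side.

Request:
jog_arm(moves=[{"linear": [0,0,-0.06],"roll": 0,"grip": 1},{"linear": [0,0,-0.1],"roll": 0,"grip": 1},{"linear": [-0.03,0,-0.1],"roll": 0,"grip": 1},{"linear": [-0.06,0,-0.1],"roll": 0,"grip": 1},{"linear": [-0.06,0,-0.08],"roll": 0,"grip": 1},{"linear": [-0.06,0,-0.06],"roll": 0,"grip": 1},{"linear": [-0.06,0,-0.04],"roll": 0,"grip": 1},{"linear": [-0.06,0,-0.02],"roll": 0,"grip": 1},{"linear": [-0.06,0,0.0],"roll": 0,"grip": 1},{"linear": [-0.06,0,0.0],"roll": 0,"grip": 1}])

```text
time_s: 35.95
position: [0.4912, -0.2374, 0.0989]
orientation: [0.849, 3.023, -0.001]
force: [-4.6, 4.3, 18.4]
grip_width: 0.0218
```

Run:
```python
from h import *
s=manip.sense();T=pose(s);print("tool frame F",T[:3,:3].T@s["force"],"M",T[:3,:3].T@s["ft_torque"],T.round(4)[:3].tolist(),jog((.4895,-.2365,.0672),58.65,s))
```

```text
tool frame F [  6.10134167   1.26445042 -18.41025207] M [-0.16307168  1.13243831  0.03933293] [[-0.8539, 0.5204, 0.0015, 0.4912], [0.5204, 0.8539, -0.0012, -0.2374], [-0.0019, -0.0002, -1.0, 0.0989]] (array([ 0.039, -0.002,  0.633]), np.float64(-0.001), np.float64(58.64))
```

Unchanged contact whichever way I shift along y, so it's more likely a long side wall (contact near the middle, side force steadily toward tool +y). Recentre along y and shift 1.5 mm in tool +y, where the spare-based estimate also points.

Request:
jog_arm(moves=[{"linear": [0,0,-0.06],"roll": 0,"grip": 1},{"linear": [0,0,-0.1],"roll": 0,"grip": 1},{"linear": [0.03,0.02,-0.1],"roll": 0,"grip": 1},{"linear": [0.03,0.03,-0.1],"roll": 0,"grip": 1},{"linear": [0.03,0.03,-0.08],"roll": 0,"grip": 1},{"linear": [0.03,0.03,-0.06],"roll": 0,"grip": 1},{"linear": [0.03,0.03,-0.04],"roll": 0,"grip": 1},{"linear": [0.03,0.03,-0.02],"roll": 0,"grip": 1},{"linear": [0.03,0.03,0.0],"roll": 0,"grip": 1},{"linear": [0.03,0.03,0.0],"roll": 0,"grip": 1}])

```text
time_s: 36.95
position: [0.4902, -0.2352, 0.0966]
orientation: [-0.849, -3.024, -0.0]
force: [-0.3, 0.0, -2.1]
grip_width: 0.0217
```

Run:
```python
from h import *
s=manip.sense();T=pose(s);print("tool frame F",T[:3,:3].T@s["force"],"M",T[:3,:3].T@s["ft_torque"],T.round(4)[:3].tolist(),jog((.4895,-.2365,.0672),58.65,s))
```

```text
tool frame F [ 0.26651275 -0.11892568  2.10840858] M [-0.01583332 -0.16849336 -0.04667019] [[-0.8538, 0.5206, -0.0001, 0.4902], [0.5206, 0.8538, 0.0001, -0.2352], [0.0002, 0.0, -1.0, 0.0966]] (array([-0.003, -0.03 ,  0.587]), np.float64(-0.003), np.float64(58.63))
```

It's in. Lower on, checking.

Request:
jog_arm(moves=[{"linear": [0,0,0.03],"roll": 0,"grip": 1},{"linear": [0,0,0.06],"roll": 0,"grip": 1},{"linear": [0,0,0.09],"roll": 0,"grip": 1},{"linear": [0,0,0.12],"roll": 0,"grip": 1},{"linear": [0,0,0.15],"roll": 0,"grip": 1},{"linear": [0,0,0.18],"roll": 0,"grip": 1},{"linear": [0,0,0.2],"roll": 0,"grip": 1},{"linear": [0,0,0.2],"roll": 0,"grip": 1},{"linear": [0,0,0.2],"roll": 0,"grip": 1},{"linear": [0,0,0.2],"roll": 0,"grip": 1}])

```text
time_s: 37.95
position: [0.4902, -0.2352, 0.0868]
orientation: [0.849, 3.024, -0.0]
force: [0.6, 0.5, -1.7]
grip_width: 0.0218
```

Run:
```python
from h import *
s=manip.sense();T=pose(s);print("tool frame F",T[:3,:3].T@s["force"],"M",T[:3,:3].T@s["ft_torque"],T.round(4)[:3].tolist())
```

```text
tool frame F [-0.28365608  0.74486877  1.70362226] M [-0.06334889 -0.14403773  0.03177217] [[-0.8538, 0.5206, 0.0001, 0.4902], [0.5206, 0.8538, -0.0001, -0.2352], [-0.0002, -0.0, -1.0, 0.0868]]
```

Request:
jog_arm(moves=[{"linear": [0,0,0.05],"roll": 0,"grip": 1},{"linear": [0,0,0.1],"roll": 0,"grip": 1},{"linear": [0,0,0.15],"roll": 0,"grip": 1},{"linear": [0,0,0.2],"roll": 0,"grip": 1},{"linear": [0,0,0.25],"roll": 0,"grip": 1},{"linear": [0,0,0.29],"roll": 0,"grip": 1},{"linear": [0,0,0.32],"roll": 0,"grip": 1},{"linear": [0,0,0.34],"roll": 0,"grip": 1},{"linear": [0,0,0.36],"roll": 0,"grip": 1},{"linear": [0,0,0.36],"roll": 0,"grip": 1}])

```text
time_s: 38.95
position: [0.4902, -0.2352, 0.0686]
orientation: [-0.849, -3.024, -0.0]
force: [0.1, 0.2, -0.7]
grip_width: 0.0218
```

Request:
jog_arm(moves=[{"linear": [0,0,0.01],"roll": 0,"grip": 1},{"linear": [0,0,0.02],"roll": 0,"grip": 1},{"linear": [0,0,0.03],"roll": 0,"grip": 1},{"linear": [0,0,0.03],"roll": 0,"grip": 1},{"linear": [0,0,0.03],"roll": 0,"grip": 1},{"linear": [0,0,0.03],"roll": 0,"grip": 1},{"linear": [0,0,0.03],"roll": 0,"grip": 1},{"linear": [0,0,0.03],"roll": 0,"grip": 1},{"linear": [0,0,0.03],"roll": 0,"grip": 1},{"linear": [0,0,0.03],"roll": 0,"grip": 1}])

```text
time_s: 39.95
position: [0.4902, -0.2352, 0.0673]
orientation: [0.849, 3.025, -0.0]
force: [-1.3, 1.1, 2.7]
grip_width: 0.0217
```

Seated: force rises at the expected height (TCP 0.0673). Open slowly, rise and check.

Request:
jog_arm(moves=[{"linear": [0,0,0],"roll": 0,"grip": 0.4},{"linear": [0,0,0],"roll": 0,"grip": 0.2},{"linear": [0,0,0],"roll": 0,"grip": -0.2},{"linear": [0,0,0],"roll": 0,"grip": -0.3},{"linear": [0,0,-0.1],"roll": 0,"grip": -0.3},{"linear": [0,0,-0.4],"roll": 0,"grip": -0.3},{"linear": [0,0,-0.8],"roll": 0,"grip": -0.3},{"linear": [0,0,-1.2],"roll": 0,"grip": -0.3},{"linear": [0,0,-1.7],"roll": 0,"grip": -0.3},{"linear": [0,0,-2.2],"roll": 0,"grip": -0.3}])

```text
time_s: 40.95
position: [0.4901, -0.2351, 0.1785]
orientation: [0.849, 3.025, -0.0]
force: [0.6, 0.3, -0.0]
grip_width: 0.0572
```

Request:
jog_arm(moves=[{"linear": [0.6,0,-0.8],"roll": 0,"grip": -0.3},{"linear": [1.2,0,-1.4],"roll": 0,"grip": -0.3},{"linear": [1.8,-0.4,-1.8],"roll": 0,"grip": -0.3},{"linear": [2.4,-0.8,-2.0],"roll": 0,"grip": -0.3},{"linear": [2.6,-1.2,-2.0],"roll": 0,"grip": -0.3},{"linear": [2.6,-1.6,-2.0],"roll": 0,"grip": -0.3},{"linear": [2.6,-2.0,-2.0],"roll": 0,"grip": -0.3},{"linear": [2.6,-2.2,-2.0],"roll": 0,"grip": -0.3},{"linear": [2.6,-2.2,-2.0],"roll": 0,"grip": -0.3},{"linear": [2.6,-2.2,-2.0],"roll": 0,"grip": -0.3}])

```text
time_s: 41.95
position: [0.3221, -0.261, 0.2773]
orientation: [0.849, 3.025, 0.0]
force: [0.6, 0.6, -0.4]
grip_width: 0.0573
```

Run:
```python
from h import *
n=manip.snapshot("side")[:,:,::-1];cv2.imwrite("pics/side12.png",n)
o=cv2.resize(n[120:330,150:360],(600,600),interpolation=cv2.INTER_CUBIC);cv2.imwrite("pics/v12.png",o)
g=lambda P:((project("side",P)-[150,120])*600/210).round(0)
u=np.array([-.854,.5203,0]);nn=np.array([.5203,.854,0]);c=np.array([.4896,-.2353,.096])
print("expected seated top",g([c+a*.038*u+b*.011*nn for a,b in((1,1),(1,-1),(-1,-1),(-1,1))]).tolist())
print("expected handle top/collar/tip of stand",g([(.518,.1735,.126),(.518,.1735,.081)]).tolist())
```

```text
expected seated top [[157.0, 365.0], [139.0, 382.0], [215.0, 425.0], [233.0, 407.0]]
expected handle top/collar/tip of stand [[266.0, 75.0], [267.0, 111.0]]
```

The viewer limit is reached, so I'll check numerically instead. The pin region should match the first image and the cartridge should match the seated outline.

Run:
```python
from h import *
a=cv2.imread("pics/side0.png");b=cv2.imread("pics/side12.png");d=cv2.absdiff(a,b).max(2)
print("pin region changed px",(d[138:190,228:262]>45).sum(),"of",52*34)
for k,i in(("0",a),("12",b)):
    m=(i[138:190,232:256].max(2)<75);print(k,"dark pin/stand rows, by row",m.sum(1)[:30].tolist(), "col mean",np.argwhere(m[5:25])[:,1].mean().round(2))
# cartridge: dark pixels changed from before
m=((b.max(2)<70)&(d>30)).astype(np.uint8);m[:255]=0;m[320:]=0;m[:,:185]=0;m[:,265:]=0
n,l,st,ce=cv2.connectedComponentsWithStats(m);j=1+st[1:,4].argmax();print("new dark blob x,y,w,h,area",st[j],ce[j])
u=np.array([-.854,.5203,0]);nn=np.array([.5203,.854,0]);c=np.array([.4896,-.2353,0])
P=project("side",[c+[0,0,z]+a_*.038*u+b_*.011*nn for z in(.038,.096) for a_ in(1,-1) for b_ in(1,-1)]);print("expected",P.min(0),P.max(0))
f=lambda i,w:(d[w[1]:w[3],w[0]:w[2]]>45).sum()
for k,w in dict(spare=(235,262,268,300),calc=(290,265,360,310),usb=(196,218,210,240),stapler=(318,204,344,248),mug=(306,152,344,190)).items():print(k,f(0,w))
```

```text
pin region changed px 0 of 1768
0 dark pin/stand rows, by row [0, 0, 1, 0, 0, 0, 0, 0, 1, 4, 5, 5, 5, 5, 5, 5, 5, 5, 3, 3, 3, 3, 0, 0, 4, 6, 6, 6, 6, 6] col mean 11.07
12 dark pin/stand rows, by row [0, 0, 1, 0, 0, 0, 0, 0, 0, 3, 5, 5, 5, 5, 5, 4, 4, 4, 3, 3, 3, 3, 0, 0, 2, 6, 6, 6, 6, 6] col mean 11.06
new dark blob x,y,w,h,area [200 255  32  32 513] [216.77387914 266.64912281]
expected [198.75871859 247.65596166] [232.5732858  285.36746162]
spare 0
calc 0
usb 0
stapler 0
mug 0
```

Run:
```python
from h import *
b=cv2.imread("pics/side12.png");d=cv2.absdiff(cv2.imread("pics/side0.png"),b).max(2)
m=(b.max(2)<70)&(d>30);print("rows with new dark",np.flatnonzero(m[225:300,195:236].sum(1)>2)[[0,-1]]+225)
print(manip.sense()["time_s"],manip.finish_job())
```

```text
rows with new dark [251 285]
the job is handed in; nothing more can be done
42.0 None
```

I tripped the latch with the pin, put the pin back in its stand and lowered the cartridge into the rack's free place. The job was handed in at 42.0 s of the 72 allowed; the station reports no verdict.

- **Latch:** it gave about 18 mm down. The highest force I read at the end of any step was 7.7 N, and the picture taken with the pin in the hole showed the cartridge up.
- **Pin:** its area in the last side picture is unchanged from the first one.
- **Cartridge:** it touched down at the expected height (TCP 0.0673 m). Its outline spans rows 251–285 in the last side picture; fully seated should be about 248–285.
- **Other objects:** no change in the picture areas of the spare, calculator, memory stick, stapler and mug.

**What went wrong or disagreed:**
- The first three attempts to lower the cartridge caught on a wall top, with about 18–20 N each. I misread which wall twice before a 1.5 mm sideways shift cleared it.
- The viewer's picture limit stopped me looking at the last picture, so the final checks are pixel comparisons only.

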